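# Take the dial meter off the demonstration board and store it

### The arm

A 7-joint arm with a two-finger parallel gripper is mounted at the origin on the work surface. World frame = base frame: x ahead of the robot, y to its left, z up, the work surface at z = 0. Lengths are in mm, angles in rad, forces in N, time in s.
With the tool pointing down it reaches from about 425 to 950 mm from the base axis. Payload 4.7 kg.
Tool frame: the origin (TCP) lies at the very end of the fingers, on their centre line; the grasp point (between the pads) lies 19 mm behind it (env.hold_point_z is the distance from the TCP to the grasp point, in mm); z points along the fingers, y is the direction in which the jaws open and shut (so a half turn about z gives the same grasp; the last joint's range is limited). The gripper opens to 85 mm and grips with 20 to 120 N. Pads are 22 mm wide; open, the fingers measure 114 mm over their backs; the gripper's body (76 mm by 85 mm) begins 54 mm behind the grasp point. The pads swing forward as they close: fully open they stand 13 mm farther back than shut.
Start: joints at [1.264, 0.469, -0.049, 1.532, 0.024, 1.141, -0.082], TCP at [185.159, -649.126, 231.335] pointing down, gripper open.
Joint ranges: [-2.59, 2.59], [-0.33, 1.99], [-1.39, 1.29], [0.1, 2.45], [-1.04, 4.18], [0.21, 1.99], [-2.66, 2.66]. Speed limits (rad/s): [2.57, 2.57, 3.14, 3.14, 3.14, 3.14, 3.14].

### API

Orientations are given as a rotation vector (axis times angle).
In Python, from plant import sensors, imaging, workorder, env gives the robot as it stands. The module is installed in compiled form; this text tells all that it offers.
- The arm moves only by the tool drive_tool, never from a script. Its arguments are lists of equal length, an entry for each row: "turn": the turn, a rotation vector about the tool's x, y, z in degrees, a list of three; "translation": the shift along the tool's x, y, z in cm, a list of three; "hand": the closure, from 0 (fully open) to 1 (shut). A call has 1 to 20 rows; each row is the pose to reach, as a shift and turn from the pose measured when the call began, along the tool's axes at that moment; what a row does not reach only later rows make up. A row lasts 1/8 s, in which the tool goes at most 62.5 mm and 10.7 degrees, less where a joint would pass 70% of its speed; a pose out of reach is approached as far as the arm can. A call with a gripper value outside its range is refused whole. The fingers move at their own pace and stop on an object; the grip force is fixed at half the most. Time passes only in rows, so rows that repeat a pose let the fingers close. It gives the time, the measured TCP pose, the force and the opening at its end, in the units of the state.
- sensors.read_state(): the state, without advancing time (a new reading comes with each control period).
- imaging.camera(name): name is "side" or "top" or "wrist"; returns a dict with "image" (400x640x3 uint8, red, green, blue), "range_z" (400x640 float32, mm along the optical axis (not along the pixel's ray), 0 where there is no reading), "camera_matrix" (3x3 intrinsics, pixels), "world_from_camera" (4x4, takes a point from camera to world coordinates); the wrist camera has in their place "hand_eye" (4x4, takes a point from camera to tool coordinates, whose origin is the TCP and whose axes are the flange's). Camera axes: x right, y up, looking along -z (the intrinsics and any distortion apply to the point x, -y, -z); pixel columns grow to the right and rows downward; lengths in mm; the calibration is good to about 2 mm. A picture is of the moment at which its call begins: read the wrist's pose just before it.
- workorder.finish_job(): hands the job in, once; it reports no verdict.
The state is a dict: "t": time; "joint_positions": joint angles; "qvel": joint speeds; "joint_torque": joint torques, N m; "tool_pos": TCP position; "tool_rot": TCP orientation; "wrist_force": force on the tool from outside, world axes, zero at the start; "torque": the same for the moment, N m; "grip_width": finger opening in mm.
Only numpy, scipy, OpenCV 4.12 (cv2) and the standard library are available. Lean on these libraries where they do the work, as an engineer would, in place of code of your own. Each camera call takes 0.05 s, during which the arm holds its last target.

### The job

Take the dial meter that hangs in the middle of the demonstration board off its two studs: slide it sideways along its hidden keyhole slots until the wide ends reach the studs, then draw it off forwards. Stand it upright on the cork mat and let go of it, then take it again across its width and stand it in the empty bay of the storage rack, square with the two meters already there. Never wrench at the studs, drop the meter or tip it over, and leave the two stored meters, the conical flask and the beaker between board and rack where they are.

Things in the scene. Friction and masses are not known exactly. Their poses are not given: they have to be found in the camera images.
- meter_mid (a point): Centre (half-way up) of the hung dial meter: an upright grey box 36 mm thick (its x), 66 mm wide (its y), 120 mm tall (its z), 0.2 to 0.45 kg. +x is its dial face, pointing away from the robot, +z up. It hangs with its underside about 60 mm over the table, its back against the board's front, leaning up to 0.05 rad. Once off, it stands by itself on its flat underside.
- meter_top (a point): Middle of the meter's top face. Its upper 52 mm stand clear above the board's top edge, are solid, and can be gripped front to back (36 mm) from above.
- meter_slots (a point): Middle of the meter's back face at keyhole height. Two hidden horizontal keyholes, 31 mm apart in y, in the 5 mm back plate: narrow slots 7 mm high, each ending at +y in a wide 15 x 15 mm hole. Each hangs on a stud, 5 mm shank, square 12 mm head; the head passes only the wide hole (1.5 mm play). The shank bears on the slot's upper edge; lifted about 1 mm the meter slides freely.
- meter_wide_end (a point): Centre of the +y keyhole's wide hole. To bring the wide holes to the studs the meter slides towards its own -y by 10 to 18 mm: how far is not known and must be felt. A firm stop comes when the shanks meet the far edge of the wide holes; from there 5 mm back (+y) centres the heads. Then drawing it 15 mm or more along its +x clears the studs.
- board_top (a point): Middle of the top edge of the fixed upright plywood board: 18 mm thick (x), 230 mm wide (y), 128 mm high; +x is its front, away from the robot. The meter hangs there between two fixed boxes (34 mm deep, tops 168 and 160 mm over the table), inner sides at y = +51 and -57 mm, room enough for the slide. The studs' places vary against the board and are not visible.
- empty_bay (a point): Centre of the empty bay's floor (cork pad, 11 mm over the table) in the storage rack. x runs along the row of three bays, 48 mm apart. Bay 44 mm in x, 74 mm in y; dividers 26, side rails 16, the rack's two end boards 115 mm high over the table. The meter stands in it with its thickness along x, face either way. Only about 12 mm is free before and behind it; its sides (y) are open.
- mat_top (a point): Centre of the upper side of a fixed cork mat, 120 x 120 mm, 3 mm thick, flat on the table, kept clear: the place to stand the meter while changing the grip.
- stored1_mid (a point): Centre of a stored meter, same outer size as the hung one, loose, standing in another bay of the rack with its underside 8 mm over the table.
- stored2_mid (a point): Centre of the second stored meter, likewise.
- flask: Conical glass flask, bystander between board and rack near the robot, 74 mm wide, 102 mm tall; origin at the centre of its underside.
- beaker: Glass beaker, bystander between board and rack, 56 mm wide, 70 mm tall; origin at the centre of its underside.
- studs (a joint): How far (m) the two studs are pulled out of the board along its +x. They sit on a stiff spring: 0 at rest, 1 mm for every 10 N of forward pull, 6 mm at most. More than 3 mm (about 30 N) counts as wrenching at them.

How it is judged:
By the outcome, as a careful person would: the job done as asked, in the order asked, and still so for the second after the job is handed in, with the robot touching nothing.
It also fails if it takes over 64 s, if anything falls off the work surface, if the arm or the gripper's body presses on something with over 40 N, if the wrist force passes 120 N, or if a joint passes its speed limit or range.

## Working session

There is one attempt and no reset: what is moved stays moved. The work goes in short steps, Python scripts to look and compute and a tool call to move; the robot and the scene stay as the last step left them, time stands still between calls to the robot, and variables do not carry over. Pictures are saved under pics/ and viewed, and the job is handed in when it is done.

Besides the shell and the picture viewer there is one more tool, called after "Request:" as name(argument=value, ...) on one line, values as JSON. drive_tool: Moves the arm, as the interface text tells. Its arguments: {"type":"object","properties":{"turn":{"type":"array","items":{"type":"array","items":{"type":"number"}}},"translation":{"type":"array","items":{"type":"array","items":{"type":"number"}}},"hand":{"type":"array","items":{"type":"number"}}},"required":["turn","translation","hand"]}

```bash
mkdir -p pics; cat > h.py <<'E'
import numpy as np, cv2
from plant import sensors, imaging, workorder, env
from scipy.spatial.transform import Rotation as R
def snap(name,fn):
    s=sensors.read_state(); c=imaging.camera(name)
    cv2.imwrite('pics/'+fn+'.png',c['image'][:,:,::-1]); 
    if name=='wrist':
        T=np.eye(4);T[:3,:3]=R.from_rotvec(s['tool_rot']).as_matrix();T[:3,3]=s['tool_pos']
        c['world_from_camera']=T@c['hand_eye']
    np.savez('pics/'+fn+'.npz',**{k:v for k,v in c.items() if k!='hand_eye'}); return c
def cloud(c):
    K=c['camera_matrix'];d=c['range_z'];h,w=d.shape
    u,v=np.meshgrid(np.arange(w),np.arange(h))
    P=np.stack([(u-K[0,2])/K[0,0]*d,-(v-K[1,2])/K[1,1]*d,-d],-1)
    W=c['world_from_camera'];return P@W[:3,:3].T+W[:3,3]
def st():
    s=sensors.read_state();print({k:np.round(v,3) for k,v in s.items()}); return s
E
python3 - <<'E'
from h import *
s=st();print(R.from_rotvec(s['tool_rot']).as_matrix().round(3), env.hold_point_z)
for n in ['side','top','wrist']:
    c=snap(n,n+'0');print(n,c['camera_matrix'],c['world_from_camera'].round(2),[k for k in c])
E
```

```text
{'t': np.float64(0.0), 'joint_positions': array([ 1.264,  0.469, -0.049,  1.534,  0.024,  1.141, -0.082]), 'qvel': array([-0.   ,  0.002, -0.   , -0.001, -0.   ,  0.001, -0.   ]), 'joint_torque': array([ 0.0000e+00, -5.1030e+01, -4.7000e-02, -2.3772e+01,  1.1000e-02,
        7.0000e-03,  0.0000e+00]), 'tool_pos': array([ 184.992, -648.529,  230.217]), 'tool_rot': array([-3.109, -0.435,  0.   ]), 'wrist_force': array([-0.8  ,  0.418, -0.827]), 'torque': array([-0.014,  0.039,  0.018]), 'grip_width': np.float64(85.499)}
[[ 0.962  0.274 -0.001]
 [ 0.274 -0.962  0.002]
 [-0.    -0.002 -1.   ]] 18.700000000000003
side [[427.77278231   0.         319.10784991]
 [  0.         427.77278231 212.65215334]
 [  0.           0.           1.        ]] [[ 1.0000e+00  2.0000e-02 -5.0000e-02  5.0086e+02]
 [-5.0000e-02  4.9000e-01 -8.7000e-01 -7.0807e+02]
 [ 0.0000e+00  8.7000e-01  4.9000e-01  5.2966e+02]
 [ 0.0000e+00  0.0000e+00  0.0000e+00  1.0000e+00]] ['image', 'range_z', 'camera_matrix', 'world_from_camera']
top [[417.03584335   0.         320.61283193]
 [  0.         417.03584335 197.02990991]
 [  0.           0.           1.        ]] [[ 1.0000e-02  9.9000e-01 -1.5000e-01  4.1934e+02]
 [-1.0000e+00  1.0000e-02  2.0000e-02  1.8990e+01]
 [ 2.0000e-02  1.5000e-01  9.9000e-01  9.5777e+02]
 [ 0.0000e+00  0.0000e+00  0.0000e+00  1.0000e+00]] ['image', 'range_z', 'camera_matrix', 'world_from_camera']
wrist [[296.72780639   0.         321.93260761]
 [  0.         296.72780639 193.73220039]
 [  0.           0.           1.        ]] [[ 2.7000e-01  9.3000e-01  2.6000e-01  2.4981e+02]
 [-9.6000e-01  2.6000e-01  7.0000e-02 -6.3028e+02]
 [ 0.0000e+00 -2.7000e-01  9.6000e-01  3.7269e+02]
 [ 0.0000e+00  0.0000e+00  0.0000e+00  1.0000e+00]] ['image', 'range_z', 'camera_matrix', 'hand_eye', 'world_from_camera']
```

View pics/side0.png

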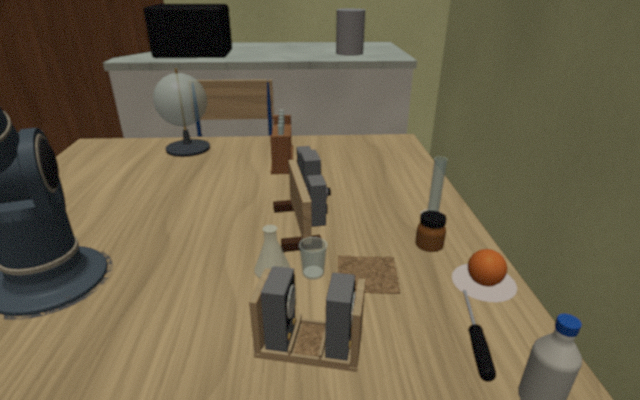

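View pics/top0.png

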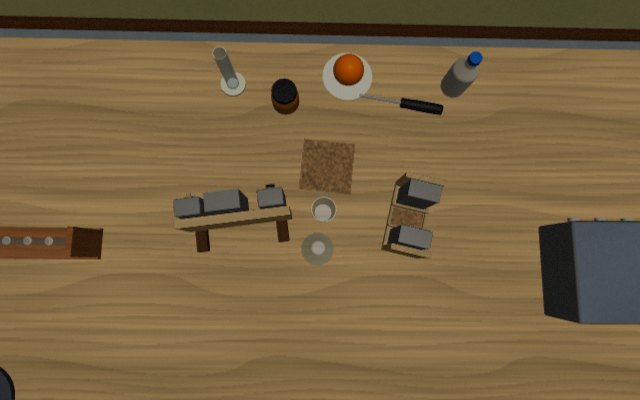

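The top view shows the board at about (232,215) with the meter at (225,201). The mat is at (327,166) and the empty middle bay at (407,217). The beaker is at (323,210) and the flask at (318,248).

```bash
python3 - <<'E'
from h import *
for n,(x0,x1,y0,y1),f in [('top0',(160,460,130,270),'topz'),('side0',(230,410,130,380),'sidez')]:
    im=cv2.imread('pics/'+n+'.png')[y0:y1,x0:x1]
    k=min(800/(x1-x0),600/(y1-y0)); cv2.imwrite('pics/'+f+'.png',cv2.resize(im,None,fx=k,fy=k,interpolation=cv2.INTER_CUBIC)); print(k)
c=dict(np.load('pics/top0.npz'));P=cloud(c);d=c['range_z']
print((d>0).mean())
for (u,v) in [(327,166),(303,142),(353,144),(300,190),(351,192),(222,200),(232,216),(186,207),(270,197),(418,195),(411,236),(407,217),(323,210),(318,248)]:
    print(u,v,P[v,u].round(1))
E
```

```text
2.6666666666666665
2.4
0.995875
327 166 [634.9 -17.7   4.9]
303 142 [6.931e+02 3.930e+01 6.000e-01]
353 144 [689.4 -79.    2.7]
300 190 [577.3  44.5   4.7]
351 192 [ 5.749e+02 -7.430e+01 -5.000e-01]
222 200 [527.4 185.3 180.8]
232 216 [502.6 175.  130. ]
186 207 [515.1 255.5 166.9]
270 197 [537.1  97.9 160.6]
418 195 [ 549.6 -197.9  127.6]
411 236 [ 466.5 -181.1  129.8]
407 217 [ 516.5 -201.5   11.4]
323 210 [530.9  -9.    8.3]
318 248 [441.8   3.4 105.5]
```

View pics/topz.png

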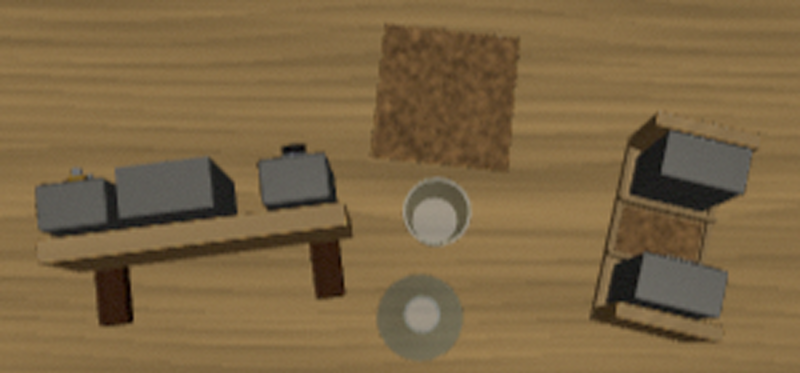

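View pics/sidez.png

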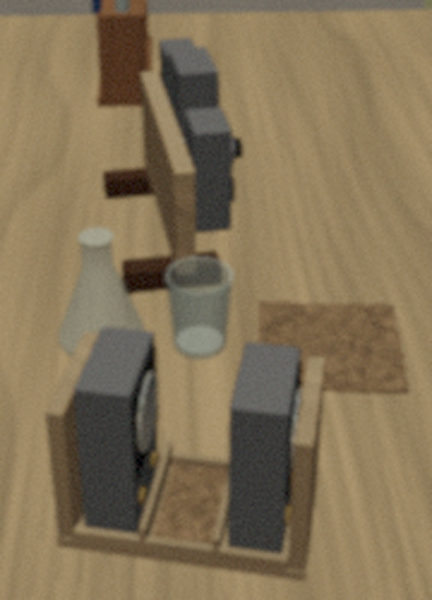

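View pics/wrist0.png

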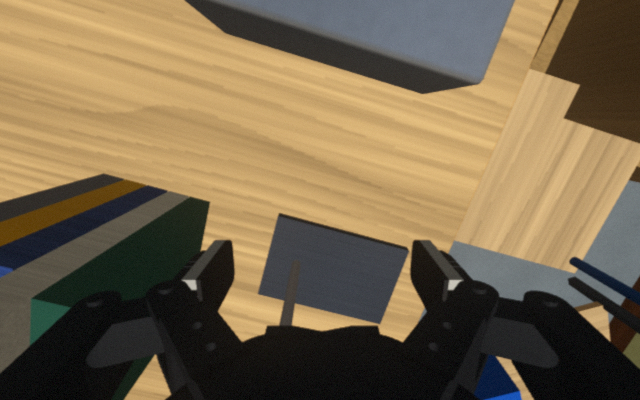

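```bash
python3 - <<'E'
from h import *
c=dict(np.load('pics/top0.npz'));P=cloud(c)
def box(name,xr,yr,zr,Q=P,v=1):
    m=(Q[...,0]>xr[0])&(Q[...,0]<xr[1])&(Q[...,1]>yr[0])&(Q[...,1]<yr[1])&(Q[...,2]>zr[0])&(Q[...,2]<zr[1])
    p=Q[m]
    # keep the largest component
    n,l,s,_=cv2.connectedComponentsWithStats(m.astype(np.uint8)); i=1+np.argmax(s[1:,4]); p=Q[l==i]
    (cx,cy),(w,h),a=cv2.minAreaRect(p[:,:2].astype(np.float32))
    # plane
    A=np.c_[p[:,:2]-p[:,:2].mean(0),np.ones(len(p))];k=np.linalg.lstsq(A,p[:,2],rcond=None)[0]
    if w>h: w,h,a=h,w,a+90
    print(name,len(p),'c',round(cx,1),round(cy,1),'z',np.median(p[:,2]).round(1),'wh',round(w,1),round(h,1),'ang',round(a,2),'tilt',k[:2].round(3))
box('meter',(480,580),(130,230),(172,190))
box('boxL',(480,580),(200,300),(160,175))
box('boxR',(480,580),(60,140),(152,170))
box('board',(470,560),(40,300),(120,140))
box('st2',(520,600),(-260,-140),(118,138))
box('st1',(440,500),(-260,-140),(121,138))
box('bayfloor',(490,545),(-260,-140),(5,16))
box('endboards',(430,600),(-260,-140),(108,119))
box('mat',(560,710),(-95,65),(2,8))
box('beaker',(490,580),(-60,60),(50,80))
box('flask',(390,500),(-60,60),(20,115))
c=dict(np.load('pics/side0.npz'));S=cloud(c)
print('side')
box('meter',(480,580),(130,230),(172,190),S)
box('st2',(520,600),(-260,-140),(118,138),S)
box('st1',(440,500),(-260,-140),(121,138),S)
box('bayfloor',(490,545),(-260,-140),(5,16),S)
box('mat',(560,710),(-95,65),(1,9),S)
E
```

```text
meter 717 c 527.0 187.2 z 180.8 wh 36.5 66.3 ang 7.98 tilt [0.007 0.006]
boxL 493 c 515.4 255.0 z 168.8 wh 34.2 51.0 ang 7.11 tilt [0.006 0.012]
boxR 461 c 537.2 98.5 z 161.1 wh 34.4 50.1 ang 7.57 tilt [0.033 0.018]
board 1213 c 518.2 178.5 z 129.0 wh 54.8 229.7 ang 7.94 tilt [0.085 0.011]
st2 610 c 558.1 -210.5 z 129.1 wh 36.1 66.8 ang 166.72 tilt [ 0.044 -0.023]
st1 613 c 465.5 -189.0 z 129.3 wh 37.5 65.6 ang 166.42 tilt [-0.001 -0.014]
bayfloor 539 c 513.7 -199.4 z 12.1 wh 42.1 82.5 ang 168.13 tilt [-0.011  0.007]
endboards 243 c 585.8 -216.7 z 116.2 wh 13.1 83.8 ang 166.55 tilt [ 0.075 -0.028]
mat 2684 c 634.7 -15.0 z 4.3 wh 149.1 159.7 ang 0.09 tilt [-0.     0.001]
beaker 176 c 524.8 -8.3 z 70.1 wh 53.8 54.3 ang 90.71 tilt [-0.122  0.023]
flask 653 c 441.9 4.1 z 47.9 wh 62.0 62.5 ang 0.84 tilt [ 0.072 -0.005]
side
meter 237 c 528.0 187.5 z 179.0 wh 36.1 70.4 ang 7.47 tilt [-0.007  0.042]
st2 836 c 560.0 -211.8 z 127.2 wh 37.4 68.2 ang 167.12 tilt [-0.032  0.05 ]
st1 738 c 466.1 -189.5 z 127.4 wh 36.1 67.8 ang 166.59 tilt [-0.015  0.029]
bayfloor 1149 c 517.5 -202.2 z 10.7 wh 54.2 96.5 ang 179.8 tilt [0.017 0.003]
mat 1665 c 634.6 -14.5 z 2.5 wh 125.9 126.1 ang 83.57 tilt [-0. -0.]
```

```bash
python3 - <<'E'
from h import *
c=dict(np.load('pics/top0.npz'));P=cloud(c)
for (u,v) in [(600,270),(545,230),(545,315),(555,270),(575,225),(635,225),(635,320)]:print(u,v,P[v,u].round(0))
s=sensors.read_state();Rt=R.from_rotvec(s['tool_rot'])
def plan(pos,ydeg,):
    a=np.radians(ydeg);y=np.array([np.cos(a),np.sin(a),0]);z=np.array([0,0,-1.]);M=np.c_[np.cross(y,z),y,z]
    print('trans cm',(Rt.inv().apply(np.array(pos)-s['tool_pos'])/10).round(2),'turn',np.degrees((Rt.inv()*R.from_matrix(M)).as_rotvec()).round(2))
for p in [(185,-649,330),(450,-400,330),(560,-150,330),(580,60,330),(500,187,330)]:plan(p,8)
E
```

```text
600 270 [ 403. -548.  144.]
545 230 [ 488. -502.   43.]
545 315 [ 301. -502.   18.]
555 270 [ 401. -502.   70.]
575 225 [ 491. -505.  145.]
635 225 [ 492. -629.  141.]
635 320 [ 308. -609.  142.]
trans cm [-0.01  0.01 -9.95] turn [-7.000e-02 -6.000e-02 -8.208e+01]
trans cm [ 32.3  -16.66  -9.93] turn [-7.000e-02 -6.000e-02 -8.208e+01]
trans cm [ 49.74 -37.69  -9.9 ] turn [-7.000e-02 -6.000e-02 -8.208e+01]
trans cm [ 57.42 -57.33  -9.87] turn [-7.000e-02 -6.000e-02 -8.208e+01]
trans cm [ 53.21 -71.74  -9.85] turn [-7.000e-02 -6.000e-02 -8.208e+01]
```

Request:
drive_tool(turn=[[0, 0, 0], [0, 0, -10], [0, 0, -20], [0, 0, -30], [0, 0, -40], [0, 0, -50], [0, 0, -60], [0, 0, -70], [0, 0, -80], [0, 0, -82], [0, 0, -82], [0, 0, -82], [0, 0, -82], [0, 0, -82], [0, 0, -82], [0, 0, -82], [0, 0, -82], [0, 0, -82], [0, 0, -82], [0, 0, -82]], translation=[[0, 0, -6], [4, -2, -10], [9, -5, -10], [14, -7.5, -10], [19, -10, -10], [24, -12.5, -10], [29, -15, -10], [33, -18, -10], [37, -22, -10], [41, -26, -10], [44, -30, -10], [47, -34, -10], [50, -38, -10], [52, -43, -10], [54, -48, -10], [55.5, -53, -10], [56.5, -58, -10], [57, -63, -10], [56, -68, -9], [55.5, -71.5, -8]], hand=[0, 0, 0, 0, 0, 0, 0, 0, 0, 0, 0, 0, 0, 0, 0, 0, 0, 0, 0, 0])

```text
t: 2.65
tool_pos: [521.1, 193.4, 311.3]
tool_rot: [-2.059, -2.371, -0.001]
wrist_force: [0.7, -0.8, -0.7]
grip_width: 85.4
```

```bash
python3 - <<'E'
from h import *
st(); snap('wrist','w1')
E
```

```text
{'t': np.float64(2.65), 'joint_positions': array([ 0.146,  0.288, -0.717,  1.682,  0.196,  1.246, -0.473]), 'qvel': array([-0.389,  0.031, -0.092,  0.173,  0.068, -0.172, -0.552]), 'joint_torque': array([  1.63 , -36.575,  -4.81 , -24.453,  -0.138,   0.193,   0.433]), 'tool_pos': array([521.108, 193.442, 311.306]), 'tool_rot': array([-2.059e+00, -2.371e+00, -1.000e-03]), 'wrist_force': array([ 0.703, -0.797, -0.722]), 'torque': array([ 0.039, -0.062,  0.028]), 'grip_width': np.float64(85.408)}
```

View pics/w1.png

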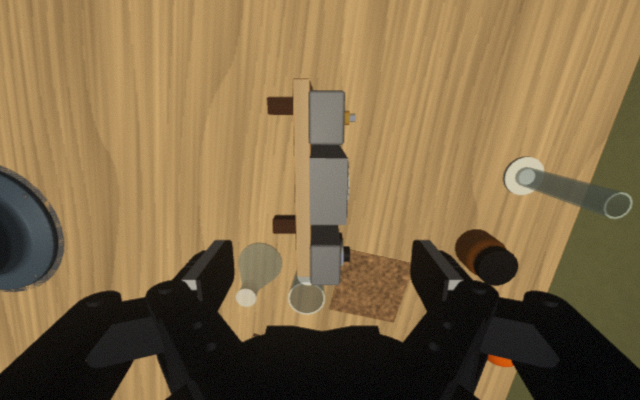

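The wrist view shows the meter top at about (329,190), between the two fixed boxes. I'll measure it once the arm has settled.

```bash
cat >> h.py <<'E'
def box(name,xr,yr,zr,Q):
    m=(Q[...,0]>xr[0])&(Q[...,0]<xr[1])&(Q[...,1]>yr[0])&(Q[...,1]<yr[1])&(Q[...,2]>zr[0])&(Q[...,2]<zr[1])
    n,l,s,_=cv2.connectedComponentsWithStats(m.astype(np.uint8)); i=1+np.argmax(s[1:,4]); p=Q[l==i]
    (cx,cy),(w,h),a=cv2.minAreaRect(p[:,:2].astype(np.float32))
    A=np.c_[p[:,:2]-p[:,:2].mean(0),np.ones(len(p))];k=np.linalg.lstsq(A,p[:,2],rcond=None)[0]
    if w>h: w,h,a=h,w,a+90
    print(name,len(p),'c',round(cx,1),round(cy,1),'z',np.median(p[:,2]).round(1),'wh',round(w,1),round(h,1),'ang',round(a,2),'tilt',k[:2].round(3))
def plan(pos,ydeg):
    s=sensors.read_state();Rt=R.from_rotvec(s['tool_rot'])
    a=np.radians(ydeg);y=np.array([np.cos(a),np.sin(a),0]);z=np.array([0,0,-1.]);M=np.c_[np.cross(y,z),y,z]
    print('trans cm',(Rt.inv().apply(np.array(pos)-s['tool_pos'])/10).round(2),'turn',np.degrees((Rt.inv()*R.from_matrix(M)).as_rotvec()).round(2))
E
python3 - <<'E'
from h import *
for i in range(2):
    c=snap('wrist','w2')
P=cloud(c);s=st()
print('x',R.from_rotvec(s['tool_rot']).as_matrix().round(3))
box('meter',(480,580),(130,230),(172,190),P)
box('boxL',(480,580),(200,300),(160,175),P)
box('boxR',(480,580),(60,140),(152,168),P)
box('board',(470,560),(40,300),(122,136),P)
plan((527.3,187,230),8);plan((527.3,187,140),8)
E
```

```text
{'t': np.float64(2.8), 'joint_positions': array([ 0.146,  0.288, -0.717,  1.682,  0.196,  1.246, -0.47 ]), 'qvel': array([ 0.038,  0.004,  0.053, -0.027,  0.019,  0.005,  0.008]), 'joint_torque': array([-1.5020e+00, -3.6065e+01, -5.7580e+00, -2.3835e+01, -1.8700e-01,
       -2.5000e-02, -5.8000e-02]), 'tool_pos': array([521.171, 192.853, 311.095]), 'tool_rot': array([-2.056, -2.373,  0.   ]), 'wrist_force': array([ 0.531, -1.015,  0.869]), 'torque': array([-0.01 , -0.014,  0.033]), 'grip_width': np.float64(85.333)}
x [[-0.142  0.99  -0.002]
 [ 0.99   0.142  0.001]
 [ 0.001 -0.001 -1.   ]]
meter 2519 c 527.5 187.7 z 179.5 wh 35.8 65.9 ang 8.11 tilt [-0.006 -0.008]
boxL 1968 c 516.0 254.9 z 167.6 wh 34.1 49.8 ang 7.78 tilt [ 0.006 -0.001]
boxR 1286 c 537.6 99.5 z 159.9 wh 33.3 49.2 ang 8.04 tilt [ 0.001 -0.037]
board 3138 c 518.6 178.3 z 127.8 wh 54.5 229.4 ang 7.81 tilt [0.044 0.004]
trans cm [-0.68  0.53  8.11] turn [-0.08 -0.08  0.19]
trans cm [-0.69  0.55 17.11] turn [-0.08 -0.08  0.19]
```

Request:
drive_tool(turn=[[0, 0, 0.2], [0, 0, 0.2], [0, 0, 0.2], [0, 0, 0.2], [0, 0, 0.2], [0, 0, 0.2], [0, 0, 0.2]], translation=[[-0.7, 0.55, 5], [-0.7, 0.55, 10], [-0.7, 0.55, 14], [-0.7, 0.55, 16], [-0.7, 0.55, 17.4], [-0.7, 0.55, 17.4], [-0.7, 0.55, 17.4]], hand=[0, 0, 0, 0, 0.2, 0.35, 0.4])

```text
t: 3.68
tool_pos: [528.2, 187.0, 138.1]
tool_rot: [-2.061, -2.369, -0.002]
wrist_force: [-0.1, 0.6, 0.0]
grip_width: 51.3
```

```bash
python3 - <<'E'
from h import *
c=snap('wrist','w3');st()
P=cloud(c)
box('meter',(480,580),(130,230),(172,190),P)
plan((527.5,187.5,137),8)
E
```

```text
{'t': np.float64(3.725), 'joint_positions': array([ 0.084,  0.464, -0.649,  1.878,  0.348,  0.913, -0.591]), 'qvel': array([-0.003, -0.003, -0.001,  0.002, -0.001,  0.001, -0.001]), 'joint_torque': array([ 8.3000e-02, -4.1406e+01, -6.2120e+00, -1.9335e+01,  1.1000e-02,
        7.0000e-03,  1.0000e-03]), 'tool_pos': array([528.2  , 187.099, 138.214]), 'tool_rot': array([-2.061, -2.37 , -0.003]), 'wrist_force': array([-0.046,  0.123, -0.089]), 'torque': array([-0.018,  0.007,  0.016]), 'grip_width': np.float64(50.659)}
meter 11758 c 526.5 194.7 z 179.5 wh 36.3 52.8 ang 7.56 tilt [-0.005 -0.023]
trans cm [ 0.05 -0.06  0.12] turn [ 0.04 -0.1  -0.04]
```

View pics/w3.png

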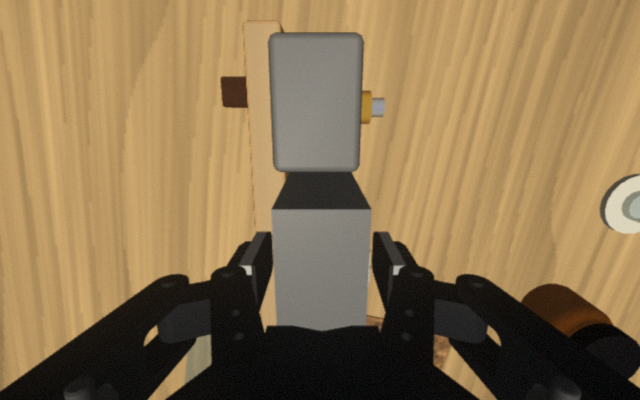

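The meter is centred between the pads within about 1 mm. I'll close gradually and watch the force.

Request:
drive_tool(turn=[[0, 0, 0], [0, 0, 0], [0, 0, 0]], translation=[[0.05, -0.06, 0.1], [0.05, -0.06, 0.1], [0.05, -0.06, 0.1]], hand=[0.48, 0.53, 0.55])

```text
t: 4.1
tool_pos: [527.6, 187.6, 137.4]
tool_rot: [-2.061, -2.37, -0.003]
wrist_force: [0.8, 0.6, -0.5]
grip_width: 38.5
```

Request:
drive_tool(turn=[[0, 0, 0]], translation=[[0, 0, 0]], hand=[0.57])

```text
t: 4.22
tool_pos: [527.6, 187.5, 137.5]
tool_rot: [-2.062, -2.37, -0.003]
wrist_force: [-1.2, -0.4, -0.0]
grip_width: 36.8
```

Request:
drive_tool(turn=[[0, 0, 0]], translation=[[0, 0, 0]], hand=[0.58])

```text
t: 4.35
tool_pos: [527.5, 187.5, 137.5]
tool_rot: [-2.061, -2.37, -0.003]
wrist_force: [-0.8, -1.0, 0.0]
grip_width: 35.9
```

Request:
drive_tool(turn=[[0, 0, 0], [0, 0, 0], [0, 0, 0]], translation=[[0, 0, 0], [0, 0, 0], [0, 0, 0]], hand=[0.62, 0.8, 1])

```text
t: 4.72
tool_pos: [527.5, 187.5, 137.6]
tool_rot: [-2.061, -2.37, -0.003]
wrist_force: [0.2, -1.3, 1.9]
grip_width: 35.6
```

Request:
drive_tool(turn=[[0, 0, 0], [0, 0, 0], [0, 0, 0]], translation=[[0, 0, -0.05], [0, 0, -0.1], [0, 0, -0.1]], hand=[1, 1, 1])

```text
t: 5.1
tool_pos: [527.4, 187.4, 138.2]
tool_rot: [-2.061, -2.37, -0.002]
wrist_force: [0.3, 0.0, -2.8]
grip_width: 35.3
```

Request:
drive_tool(turn=[[0, 0, 0], [0, 0, 0], [0, 0, 0], [0, 0, 0]], translation=[[0, 0, -0.03], [-0.2, 0, -0.04], [-0.4, 0, -0.04], [-0.4, 0, -0.04]], hand=[1, 1, 1, 1])

```text
t: 5.6
tool_pos: [528.0, 182.9, 138.6]
tool_rot: [-2.062, -2.37, -0.001]
wrist_force: [0.8, -0.2, -3.2]
grip_width: 35.6
```

Request:
drive_tool(turn=[[0, 0, 0], [0, 0, 0], [0, 0, 0]], translation=[[-0.2, 0, 0], [-0.4, 0, 0], [-0.4, 0, 0]], hand=[1, 1, 1])

```text
t: 5.98
tool_pos: [528.6, 178.5, 138.5]
tool_rot: [-2.062, -2.37, -0.001]
wrist_force: [1.2, -0.1, -3.3]
grip_width: 35.1
```

Request:
drive_tool(turn=[[0, 0, 0], [0, 0, 0]], translation=[[-0.15, 0, 0], [-0.15, 0, 0]], hand=[1, 1])

```text
t: 6.22
tool_pos: [528.9, 176.8, 138.5]
tool_rot: [2.063, 2.369, 0.0]
wrist_force: [0.5, -0.2, -3.6]
grip_width: 35.3
```

Request:
drive_tool(turn=[[0, 0, 0], [0, 0, 0]], translation=[[-0.15, 0, 0], [-0.15, 0, 0]], hand=[1, 1])

```text
t: 6.48
tool_pos: [529.1, 175.1, 138.5]
tool_rot: [2.063, 2.369, 0.0]
wrist_force: [0.5, 0.5, -2.0]
grip_width: 35.7
```

Request:
drive_tool(turn=[[0, 0, 0], [0, 0, 0]], translation=[[-0.15, 0, 0], [-0.15, 0, 0]], hand=[1, 1])

```text
t: 6.72
tool_pos: [529.4, 173.4, 138.5]
tool_rot: [2.063, 2.369, -0.0]
wrist_force: [0.8, 1.2, -3.5]
grip_width: 35.3
```

Request:
drive_tool(turn=[[0, 0, 0], [0, 0, 0]], translation=[[-0.15, 0, 0], [-0.15, 0, 0]], hand=[1, 1])

```text
t: 6.98
tool_pos: [529.6, 171.7, 138.4]
tool_rot: [2.063, 2.369, -0.0]
wrist_force: [0.9, -1.5, -3.3]
grip_width: 35.6
```

Request:
drive_tool(turn=[[0, 0, 0], [0, 0, 0]], translation=[[-0.15, 0, 0], [-0.15, 0, 0]], hand=[1, 1])

```text
t: 7.22
tool_pos: [529.8, 170.4, 138.5]
tool_rot: [2.063, 2.369, 0.0]
wrist_force: [0.3, -0.2, -1.9]
grip_width: 35.0
```

Request:
drive_tool(turn=[[0, 0, 0], [0, 0, 0]], translation=[[-0.15, 0, 0], [-0.15, 0, 0]], hand=[1, 1])

```text
t: 7.48
tool_pos: [529.8, 170.0, 138.5]
tool_rot: [-2.062, -2.369, -0.002]
wrist_force: [-0.1, 4.5, -4.1]
grip_width: 35.6
```

Request:
drive_tool(turn=[[0, 0, 0], [0, 0, 0]], translation=[[-0.15, 0, 0], [-0.15, 0, 0]], hand=[1, 1])

```text
t: 7.72
tool_pos: [529.8, 169.9, 138.5]
tool_rot: [-2.06, -2.368, -0.005]
wrist_force: [-0.5, 5.6, -4.5]
grip_width: 35.3
```

```bash
python3 - <<'E'
from h import *
st();plan((529.1,175.0,138.6),8.0)
E
```

```text
{'t': np.float64(7.725), 'joint_positions': array([ 0.117,  0.458, -0.65 ,  1.887,  0.342,  0.908, -0.557]), 'qvel': array([-0.001,  0.001,  0.   ,  0.   ,  0.002, -0.001,  0.001]), 'joint_torque': array([  2.784, -43.898,  -4.014, -19.988,   1.093,   1.16 ,   0.1  ]), 'tool_pos': array([529.787, 169.908, 138.535]), 'tool_rot': array([-2.06 , -2.368, -0.005]), 'wrist_force': array([-0.534,  5.566, -4.511]), 'torque': array([ 1.313, -0.102, -0.104]), 'grip_width': np.float64(35.326)}
trans cm [ 0.51  0.   -0.  ] turn [ 0.05 -0.22 -0.05]
```

Request:
drive_tool(turn=[[0, -0.2, 0], [0, -0.2, 0], [0, -0.2, 0]], translation=[[0.3, 0, 0], [0.5, 0, 0], [0.5, 0, 0]], hand=[1, 1, 1])

```text
t: 8.1
tool_pos: [529.2, 174.2, 138.5]
tool_rot: [2.062, 2.369, 0.0]
wrist_force: [-0.2, -0.3, -2.8]
grip_width: 35.5
```

Request:
drive_tool(turn=[[0, 0, 0], [0, 0, 0]], translation=[[0.08, 0, 0], [0.08, 0, 0]], hand=[1, 1])

```text
t: 8.35
tool_pos: [529.1, 174.7, 138.5]
tool_rot: [2.062, 2.369, -0.0]
wrist_force: [0.1, 0.7, -2.3]
grip_width: 35.6
```

Request:
drive_tool(turn=[[0, 0, 0], [0, 0, 0]], translation=[[0, 0.15, 0], [0, 0.2, 0]], hand=[1, 1])

```text
t: 8.6
tool_pos: [531.0, 175.0, 138.4]
tool_rot: [2.062, 2.369, -0.001]
wrist_force: [0.1, -0.6, -3.3]
grip_width: 35.1
```

Request:
drive_tool(turn=[[0, 0, 0], [0, 0, 0], [0, 0, 0]], translation=[[0, 0.2, 0], [0, 0.4, 0], [0, 0.4, 0]], hand=[1, 1, 1])

```text
t: 8.98
tool_pos: [535.2, 175.6, 138.4]
tool_rot: [2.062, 2.369, -0.001]
wrist_force: [0.1, -0.5, -3.6]
grip_width: 35.2
```

Request:
drive_tool(turn=[[0, 0, 0], [0, 0, 0], [0, 0, 0]], translation=[[0, 0.25, 0], [0, 0.5, 0], [0, 0.5, 0]], hand=[1, 1, 1])

```text
t: 9.35
tool_pos: [540.4, 176.3, 138.4]
tool_rot: [2.063, 2.369, -0.0]
wrist_force: [-0.6, -0.1, -2.6]
grip_width: 35.2
```

Request:
drive_tool(turn=[[0, 0, 0], [0, 0, 0], [0, 0, 0]], translation=[[0, 0.25, 0], [0, 0.5, 0], [0, 0.5, 0]], hand=[1, 1, 1])

```text
t: 9.72
tool_pos: [545.6, 177.0, 138.4]
tool_rot: [2.063, 2.368, -0.0]
wrist_force: [-0.6, 0.1, -3.9]
grip_width: 35.6
```

Request:
drive_tool(turn=[[0, 0, 0], [0, 0, 0], [0, 0, 0]], translation=[[0, 0.25, 0], [0, 0.5, 0], [0, 0.5, 0]], hand=[1, 1, 1])

```text
t: 10.1
tool_pos: [550.8, 177.7, 138.4]
tool_rot: [2.063, 2.368, 0.0]
wrist_force: [0.6, 0.9, -3.2]
grip_width: 36.0
```

```bash
python3 - <<'E'
from h import *
plan((620,177,138.4),8);plan((634.7,-15,105),8)
E
```

```text
trans cm [-1.02  6.85  0.  ] turn [ 0.03  0.04 -0.12]
trans cm [-20.24   5.67   3.35] turn [ 0.03  0.04 -0.12]
```

Request:
drive_tool(turn=[[0, 0, 0], [0, 0, 0], [0, 0, 0], [0, 0, 0], [0, 0, 0], [0, 0, 0], [0, 0, 0], [0, 0, 0], [0, 0, 0], [0, 0, 0]], translation=[[0, 2, 0], [-0.2, 5, 0], [-2, 7.5, 0], [-6, 8, 0], [-10, 7.5, 0], [-14, 7, 0.5], [-17.5, 6.3, 1.5], [-19.7, 5.8, 2.5], [-20.2, 5.7, 3.3], [-20.2, 5.7, 3.3]], hand=[1, 1, 1, 1, 1, 1, 1, 1, 1, 1])

```text
t: 11.35
tool_pos: [634.5, -13.3, 104.8]
tool_rot: [-2.062, -2.369, -0.0]
wrist_force: [0.1, 0.4, -3.2]
grip_width: 35.5
```

```bash
python3 - <<'E'
from h import *
c=snap('side','s1');st()
P=cloud(c)
x0,y0=230,130
im=cv2.imread('pics/s1.png')[140:380,230:450];cv2.imwrite('pics/s1z.png',cv2.resize(im,None,fx=2.5,fy=2.5,interpolation=cv2.INTER_CUBIC))
E
```

```text
{'t': np.float64(11.4), 'joint_positions': array([ 0.364,  0.603, -0.582,  1.726,  0.397,  0.932, -0.238]), 'qvel': array([-0.01 , -0.008, -0.012, -0.009,  0.001,  0.001,  0.002]), 'joint_torque': array([ 1.0960e+00, -5.1328e+01, -7.1320e+00, -2.0150e+01,  8.5000e-02,
        5.3000e-02, -1.0000e-03]), 'tool_pos': array([634.947, -12.379, 105.465]), 'tool_rot': array([-2.061e+00, -2.371e+00, -2.000e-03]), 'wrist_force': array([-0.884,  0.519, -3.035]), 'torque': array([ 0.061,  0.026, -0.023]), 'grip_width': np.float64(35.259)}
```

View pics/s1z.png

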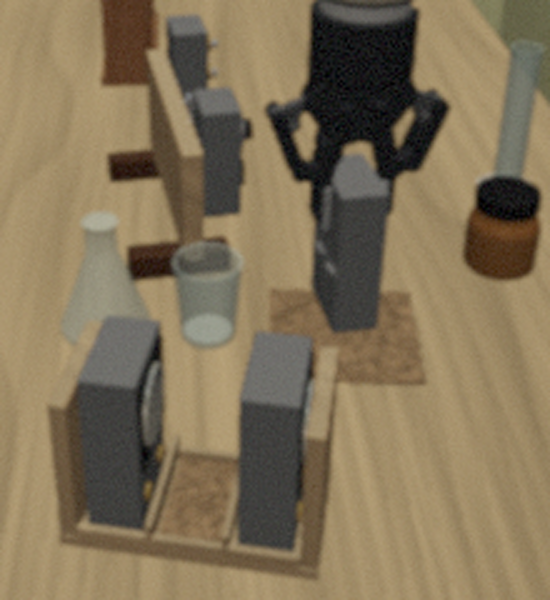

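The side view shows the meter in the grip over the mat. I'll check the lean from the face normals.

```bash
cat >> h.py <<'E'
def faces(P,lo,hi,K=4):
    p=P.reshape(-1,3);m=((p>lo)&(p<hi)).all(1);p=p[m];rng=np.random.default_rng(0);out=[]
    for k in range(K):
        best=None
        if len(p)<60:break
        for _ in range(400):
            a,b,c=p[rng.choice(len(p),3,False)];n=np.cross(b-a,c-a);l=np.linalg.norm(n)
            if l<50:continue
            n/=l;i=abs((p-a)@n)<1.8
            if best is None or i.sum()>best.sum():best=i
        q=p[best];c0=q.mean(0);n=np.linalg.svd(q-c0)[2][2]
        print('n',n.round(3),'count',len(q),'c',c0.round(1),'min',q.min(0).round(1),'max',q.max(0).round(1));p=p[~best]
E
python3 - <<'E'
from h import *
P=cloud(dict(np.load('pics/s1.npz')))
faces(P,[600,-70,15],[672,40,160])
c=snap('top','t1');P=cloud(c);faces(P,[600,-70,15],[672,40,160],2)
E
```

```text
n [ 0.146 -0.989  0.001] count 898 c [638.7 -45.8  89.4] min [620.2 -50.2  25.1] max [657.2 -41.2 147.4]
n [ 0.991  0.135 -0.005] count 386 c [617.4 -21.8  79.2] min [611.8 -51.2  25.1] max [622.8  18.4 159.9]
n [-0.008 -0.006 -1.   ] count 286 c [637.9 -17.2 146.2] min [601.1 -47.2 144.4] max [671.9  21.1 148.6]
n [-0.148  0.981  0.128] count 129 c [632.1 -22.8 136.4] min [604.3 -30.9  70.5] max [670.9 -13.6 160. ]
n [-0.99  -0.138  0.012] count 167 c [613.7   2.9  92.9] min [610.7 -46.6  27.1] max [621.   17.7 150.6]
n [0.003 0.101 0.995] count 53 c [623.8  12.3 149.3] min [601.7 -27.7 147.2] max [641.1  20.  154. ]
```

Request:
drive_tool(turn=[[0, 0, 0], [0, 0, 0], [0, 0, 0], [0, 0, 0]], translation=[[0.1, 0, 1], [0.1, 0, 1.8], [0.1, 0, 2.1], [0.1, 0, 2.1]], hand=[1, 1, 1, 1])

```text
t: 11.95
tool_pos: [635.0, -11.1, 84.5]
tool_rot: [-2.06, -2.372, -0.002]
wrist_force: [-0.8, 0.6, -2.8]
grip_width: 35.1
```

Request:
drive_tool(turn=[[0, 0, 0], [0, 0, 0]], translation=[[0, 0, 0.1], [0, 0, 0.15]], hand=[1, 1])

```text
t: 12.2
tool_pos: [635.1, -11.2, 83.1]
tool_rot: [2.06, 2.372, 0.002]
wrist_force: [-0.1, -0.9, -3.0]
grip_width: 35.5
```

Request:
drive_tool(turn=[[0, 0, 0], [0, 0, 0]], translation=[[0, 0, 0.1], [0, 0, 0.15]], hand=[1, 1])

```text
t: 12.45
tool_pos: [635.1, -11.2, 81.6]
tool_rot: [2.06, 2.371, 0.002]
wrist_force: [0.1, -0.7, -3.5]
grip_width: 35.5
```

Request:
drive_tool(turn=[[0, 0, 0], [0, 0, 0]], translation=[[0, 0, 0.1], [0, 0, 0.15]], hand=[1, 1])

```text
t: 12.7
tool_pos: [635.2, -11.3, 81.1]
tool_rot: [2.06, 2.371, 0.002]
wrist_force: [-2.5, -1.2, 7.5]
grip_width: 35.3
```

Request:
drive_tool(turn=[[0, 0, 0], [0, 0, 0]], translation=[[0, 0, 0.1], [0, 0, 0.1]], hand=[1, 1])

```text
t: 12.95
tool_pos: [635.2, -11.3, 81.1]
tool_rot: [2.06, 2.371, 0.001]
wrist_force: [-2.9, -0.2, 6.4]
grip_width: 35.5
```

Request:
drive_tool(turn=[[0, 0, 0], [0, 0, 0], [0, 0, 0], [0, 0, 0], [0, 0, 0]], translation=[[0, 0, 0], [0, 0, 0], [0, 0, 0], [0, 0, 0], [0, 0, -1]], hand=[0.7, 0.55, 0.45, 0.2, 0])

```text
t: 13.58
tool_pos: [634.7, -11.3, 90.7]
tool_rot: [-2.06, -2.371, 0.0]
wrist_force: [-0.0, -0.9, 1.2]
grip_width: 80.6
```

Request:
drive_tool(turn=[[0, 0, 0], [0, 0, 0], [0, 0, 0], [0, 0, 0], [0, 0, 0]], translation=[[0, 0, -2], [0, 0, -6], [0, 0, -11], [0, 0, -15], [0, 0, -15]], hand=[0, 0, 0, 0, 0])

```text
t: 14.2
tool_pos: [637.0, -10.4, 246.6]
tool_rot: [2.056, 2.366, 0.01]
wrist_force: [-0.1, -0.3, -0.3]
grip_width: 85.5
```

```bash
python3 - <<'E'
from h import *
for i in range(2): c=snap('wrist','w4')
st();P=cloud(c)
box('meter',(560,710),(-90,70),(115,130),P)
c=snap('side','s2');P=cloud(c)
box('meter',(560,710),(-90,70),(115,130),P)
faces(P,[600,-70,15],[672,40,125],3)
E
```

```text
{'t': np.float64(14.3), 'joint_positions': array([ 0.405,  0.469, -0.641,  1.596,  0.298,  1.174, -0.159]), 'qvel': array([-0.003,  0.028,  0.013,  0.034,  0.003, -0.002, -0.003]), 'joint_torque': array([-1.5200e-01, -4.7878e+01, -7.0780e+00, -2.4083e+01, -4.0000e-03,
       -3.1000e-02,  4.0000e-03]), 'tool_pos': array([634.724, -11.293, 242.013]), 'tool_rot': array([2.06e+00, 2.37e+00, 1.00e-03]), 'wrist_force': array([-0.607,  0.049, -0.467]), 'torque': array([ 0.012,  0.04 , -0.01 ]), 'grip_width': np.float64(85.448)}
meter 2778 c 634.2 -11.5 z 122.8 wh 36.1 65.9 ang 7.96 tilt [-0.001 -0.009]
meter 422 c 634.9 -12.3 z 122.2 wh 36.9 69.9 ang 7.8 tilt [0.03  0.029]
n [ 0.143 -0.99  -0.002] count 795 c [639.4 -44.   70.5] min [620.8 -48.3  15.2] max [657.7 -39.2 124. ]
n [ 0.99   0.139 -0.003] count 476 c [617.4 -14.5  73.6] min [612.3 -44.9  15.1] max [624.1  20.1 123.8]
n [ 0.002 -0.    -1.   ] count 295 c [636.4 -11.5 122.4] min [615.7 -47.4 120.5] max [656.3  22.3 124.5]
```

View pics/w4.png

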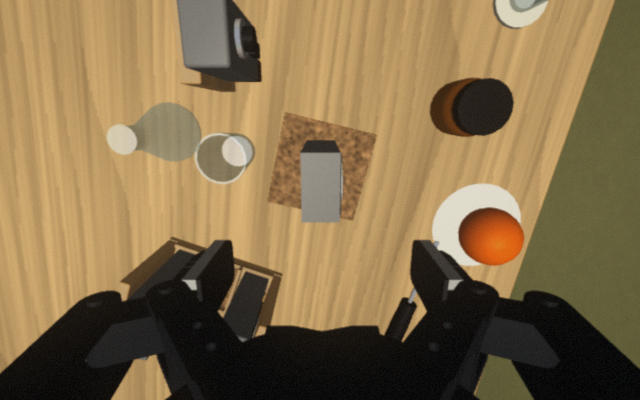

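```bash
python3 - <<'E'
from h import *
plan((634.4,-11.7,200),-82);plan((634.4,-11.7,68),-82)
E
```

```text
trans cm [-0.02  0.02  4.07] turn [-3.000e-02  5.000e-02  9.002e+01]
trans cm [-0.02  0.03 17.27] turn [-3.000e-02  5.000e-02  9.002e+01]
```

Request:
drive_tool(turn=[[0, 0, 10], [0, 0, 20], [0, 0, 30], [0, 0, 40], [0, 0, 50], [0, 0, 60], [0, 0, 70], [0, 0, 80], [0, 0, 88], [0, 0, 90], [0, 0, 90], [0, 0, 90]], translation=[[0, 0, 0], [0, 0, 1], [0, 0, 2], [0, 0, 3], [0, 0, 4], [0, 0, 5], [0, 0, 6], [0, 0, 7], [0, 0, 8], [0, 0, 8.5], [0, 0, 8.5], [0, 0, 8.5]], hand=[0, 0, 0, 0, 0, 0, 0, 0, 0, 0, 0, 0])

```text
t: 15.85
tool_pos: [634.2, -11.5, 155.9]
tool_rot: [3.134, 0.221, -0.001]
wrist_force: [-0.6, 0.6, 0.4]
grip_width: 85.4
```

```bash
python3 - <<'E'
from h import *
c=snap('wrist','w5')
st();P=cloud(c)
box('meter',(560,710),(-90,70),(115,130),P)
plan((634.4,-11.7,68),-82)
E
```

```text
{'t': np.float64(15.9), 'joint_positions': array([ 0.152,  0.489, -0.276,  1.701,  0.156,  0.973, -1.612]), 'qvel': array([ 0.001, -0.002,  0.001, -0.002,  0.001, -0.   , -0.005]), 'joint_torque': array([-6.2000e-02, -4.8775e+01, -2.7920e+00, -2.1255e+01,  9.0000e-03,
        8.0000e-03,  6.0000e-03]), 'tool_pos': array([634.31 , -11.571, 156.008]), 'tool_rot': array([ 3.134e+00,  2.210e-01, -1.000e-03]), 'wrist_force': array([-0.421, -0.338, -0.59 ]), 'torque': array([ 0.012, -0.048,  0.01 ]), 'grip_width': np.float64(85.642)}
meter 5921 c 634.9 -11.5 z 122.6 wh 36.7 66.3 ang 8.01 tilt [-0.029 -0.007]
trans cm [0.01 0.01 8.8 ] turn [0.01 0.03 0.07]
```

View pics/w5.png

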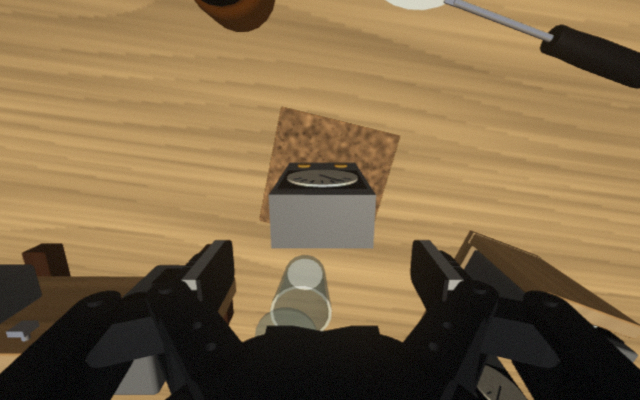

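Meter is centred between the open fingers. Descending and gripping across the width.

Request:
drive_tool(turn=[[0, 0, 0], [0, 0, 0], [0, 0, 0], [0, 0, 0], [0, 0, 0], [0, 0, 0]], translation=[[0, 0, 3], [0, 0, 6], [0, 0, 8], [0, 0, 8.8], [0, 0, 8.8], [0, 0, 8.8]], hand=[0, 0, 0, 0, 0.1, 0.16])

```text
t: 16.65
tool_pos: [635.2, -11.5, 69.1]
tool_rot: [3.134, 0.221, 0.003]
wrist_force: [0.6, 0.1, 0.6]
grip_width: 71.5
```

Request:
drive_tool(turn=[[0, 0, 0], [0, 0, 0]], translation=[[0, 0, 0], [0, 0, 0]], hand=[0.2, 0.22])

```text
t: 16.9
tool_pos: [635.6, -11.5, 69.9]
tool_rot: [3.133, 0.221, 0.005]
wrist_force: [-0.1, 1.0, -0.3]
grip_width: 66.4
```

Request:
drive_tool(turn=[[0, 0, 0], [0, 0, 0], [0, 0, 0], [0, 0, 0]], translation=[[0, 0, 0], [0, 0, 0], [0, 0, 0], [0, 0, 0]], hand=[0.25, 0.3, 0.6, 1])

```text
t: 17.4
tool_pos: [635.8, -11.3, 70.1]
tool_rot: [3.134, 0.221, 0.005]
wrist_force: [0.0, 1.0, 3.0]
grip_width: 65.6
```

```bash
python3 - <<'E'
from h import *
plan((634.4,-11.7,225),-82);plan((600,-100,225),-92);plan((512.5,-200,225),-103.3)
E
```

```text
trans cm [ -0.09   0.03 -15.49] turn [ 0.03 -0.19  0.07]
trans cm [ -4.74   8.28 -15.5 ] turn [ 1.000e-02 -1.900e-01  1.007e+01]
trans cm [-14.8   16.96 -15.53] turn [-1.000e-02 -1.900e-01  2.137e+01]
```

Request:
drive_tool(turn=[[0, 0, 0], [0, 0, 0], [0, -0.2, 0], [0, -0.2, 0], [0, -0.2, 0], [0, -0.2, 4], [0, -0.2, 8], [0, -0.2, 12], [0, -0.2, 16], [0, -0.2, 20], [0, -0.2, 21.4], [0, -0.2, 21.4], [0, -0.2, 21.4]], translation=[[0, 0, -1], [0, 0, -4], [0, 0, -8], [0, 0, -12], [0, 0, -15.5], [-1, 2, -15.5], [-3, 5, -15.5], [-6, 9, -15.5], [-9.5, 12.5, -15.5], [-13, 15.5, -15.5], [-14.8, 17, -15.5], [-14.8, 17, -15.5], [-14.8, 17, -15.5]], hand=[1, 1, 1, 1, 1, 1, 1, 1, 1, 1, 1, 1, 1])

```text
t: 19.02
tool_pos: [513.2, -199.1, 224.3]
tool_rot: [-3.119, 0.362, 0.0]
wrist_force: [0.7, 0.3, -2.0]
grip_width: 65.6
```

```bash
python3 - <<'E'
from h import *
c=snap('wrist','w6');s=st();P=cloud(c)
for n in ['top','side']: snap(n,n+'6')
print('wrist');faces(P,[425,-270,120],[620,-140,140],2)
box('st2',(525,600),(-270,-140),(118,138),P)
box('st1',(430,500),(-270,-140),(118,138),P)
for n in ['top','side']:
    Q=cloud(dict(np.load('pics/'+n+'6.npz')));print(n)
    box('st2',(525,600),(-260,-140),(118,138),Q)
    box('st1',(440,500),(-260,-140),(121,138),Q)
    faces(Q,[470,-260,150],[560,-130,278],3)
E
```

```text
{'t': np.float64(19.075), 'joint_positions': array([ 0.424,  0.28 , -0.16 ,  1.833,  0.05 ,  1.033, -1.556]), 'qvel': array([-0.008, -0.   , -0.001, -0.006,  0.002,  0.003,  0.003]), 'joint_torque': array([ 6.7900e-01, -4.0687e+01, -3.8800e-01, -2.3479e+01,  5.2000e-02,
        2.0000e-02, -2.0000e-03]), 'tool_pos': array([ 513.514, -198.758,  224.371]), 'tool_rot': array([-3.12,  0.36,  0.  ]), 'wrist_force': array([ 0.44 ,  0.143, -2.998]), 'torque': array([ 0.069,  0.024, -0.03 ]), 'grip_width': np.float64(65.662)}
wrist
n [0. 0. 1.] count 3676 c [ 560.  -210.9  127.6] min [ 535.7 -246.1  125.6] max [ 583.6 -175.2  129.2]
n [ 0.172 -0.069  0.983] count 41 c [ 567.4 -218.2  126.5] min [ 542.4 -245.8  123.5] max [ 577.9 -181.3  130. ]
st2 3852 c 560.5 -211.0 z 127.6 wh 37.1 66.0 ang 166.77 tilt [-0.039  0.009]Traceback (most recent call last):
  File "<stdin>", line 6, in <module>
  File "h.py", line 20, in box
    n,l,s,_=cv2.connectedComponentsWithStats(m.astype(np.uint8)); i=1+np.argmax(s[1:,4]); p=Q[l==i]
                                                                      ~~~~~~~~~^^^^^^^^^
    return _wrapfunc(a, 'argmax', axis=axis, out=out, **kwds)
    return bound(*args, **kwds)
ValueError: attempt to get argmax of an empty sequence
```

View pics/w6.png

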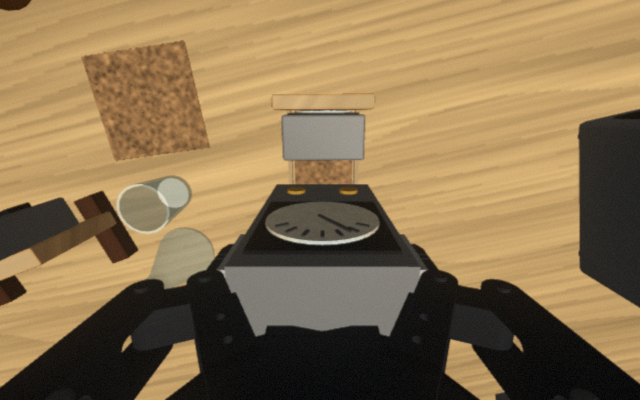

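View pics/side6.png

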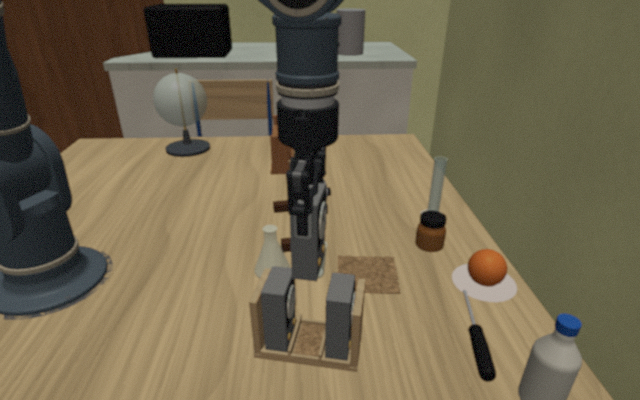

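```bash
python3 - <<'E'
from h import *
a=np.radians(-13.3);ex=np.array([np.cos(a),np.sin(a)]);ey=np.array([-ex[1],ex[0]]);O=np.array([512.5,-200])
for n in ['top0','side6','w6']:
    c=dict(np.load('pics/'+n+'.npz'));Q=cloud(c).reshape(-1,3);L=np.c_[(Q[:,:2]-O)@ex,(Q[:,:2]-O)@ey,Q[:,2]]
    def rng(nm,m):
        p=L[m]
        if len(p)>5:print(n,nm,len(p),'x',np.percentile(p[:,0],[1,50,99]).round(1),'y',np.percentile(p[:,1],[1,50,99]).round(1),'z',np.median(p[:,2]).round(1))
    X,Y,Z=L.T;ins=abs(Y)<48
    rng('endL',ins&(X<-66)&(X>-95)&(Z>111)&(Z<119))
    rng('endR',ins&(X>66)&(X<95)&(Z>111)&(Z<119))
    rng('st1',ins&(abs(X+48)<24)&(Z>122)&(Z<134))
    rng('st2',ins&(abs(X-48)<24)&(Z>122)&(Z<134))
    rng('floor',(abs(Y)<30)&(abs(X)<30)&(Z>6)&(Z<15))
    rng('divs-',(abs(Y)<30)&(X<0)&(X>-30)&(Z>19.5)&(Z<29))
    rng('divs+',(abs(Y)<30)&(X>0)&(X<30)&(Z>19.5)&(Z<29))
    rng('rail-',(abs(X)<20)&(Y>-50)&(Y<-30)&(Z>13)&(Z<20))
    rng('rail+',(abs(X)<20)&(Y<50)&(Y>30)&(Z>13)&(Z<20))
for n in ['side6']:
    Q=cloud(dict(np.load('pics/'+n+'.npz')));faces(Q,[470,-260,125+10],[560,-130,278],3)
im=cv2.imread('pics/side6.png')[150:380,230:400];cv2.imwrite('pics/s6z.png',cv2.resize(im,None,fx=2.6,fy=2.6,interpolation=cv2.INTER_CUBIC))
# meter in hand, wrist cam, tool coords
c=dict(np.load('pics/w6.npz'));Q=cloud(c)
faces(Q,[470,-260,125],[560,-130,290],3)
E
```

```text
top0 endL 260 x [-82.7 -76.7 -66.5] y [-41.2  -0.5  40.3] z 116.2
top0 endR 239 x [68.8 74.5 81. ] y [-40.4   2.2  41.9] z 116.3
top0 st1 609 x [-66.6 -49.2 -31.2] y [-32.3   0.4  32.4] z 129.3
top0 st2 590 x [29.  46.2 64.5] y [-31.8   0.4  32.8] z 129.2
top0 floor 424 x [-19.6   3.3  29.5] y [-29.4   1.3  29.4] z 12.0
top0 divs- 8 x [-27.1 -24.7 -22.9] y [22.5 27.2 29.6] z 26.8
top0 divs+ 66 x [21.  23.2 29.8] y [-28.9   0.3  28.7] z 26.0
top0 rail- 51 x [-13.8   1.   18.1] y [-41.9 -38.3 -30.4] z 16.7
top0 rail+ 52 x [-19.1  -1.3  19.5] y [30.5 38.6 41.9] z 16.3
side6 endL 259 x [-81.3 -75.3 -69.7] y [-42.8  -8.   39.4] z 114.4
side6 endR 362 x [66.4 75.5 82.2] y [-42.   -6.1  41. ] z 114.1
side6 st1 707 x [-64.6 -46.9 -29.6] y [-34.   -7.4  31.2] z 127.3
side6 st2 757 x [30.8 48.7 66.1] y [-33.3  -5.4  32. ] z 127.3
side6 floor 745 x [-29.6  -1.1  26.6] y [-29.   -2.4  29.4] z 10.5
side6 divs- 120 x [-29.9 -24.  -21.4] y [-29.4  -2.2  29. ] z 25.2
side6 divs+ 52 x [22.2 24.2 26.4] y [-29.  -12.   17.9] z 25.4
side6 rail- 95 x [-19.4  -0.3  19.6] y [-43.6 -40.  -36.1] z 15.2
side6
[... 356 characters left out ...]
4 42. ] z 15.5
n [-0.226 -0.974 -0.002] count 1356 c [ 506.7 -230.8  204.8] min [ 487.9 -235.9  156.2] max [ 523.3 -224.9  277.4]
n [-0.972  0.233  0.029] count 465 c [ 530.2 -209.8  220.5] min [ 523.2 -232.7  155.8] max [ 538.8 -171.7  268.8]
n [ 0.267 -0.959 -0.094] count 209 c [ 507.2 -240.6  248.7] min [ 496.5 -244.8  167.6] max [ 521.9 -229.9  277.9]
n [0.01  0.005 1.   ] count 11939 c [ 520.  -200.7  276.8] min [ 489.5 -259.9  274.1] max [ 539.2 -141.6  280.2]
n [-0.974  0.184 -0.13 ] count 8180 c [ 533.4 -194.7  257. ] min [ 522.1 -240.4  125.4] max [ 555.6 -137.8  290. ]
n [ 0.182 -0.043  0.982] count 4479 c [ 513.5 -202.9  285.4] min [ 489.  -260.   281.4] max [ 538.2 -134.   289.2]
```

View pics/s6z.png

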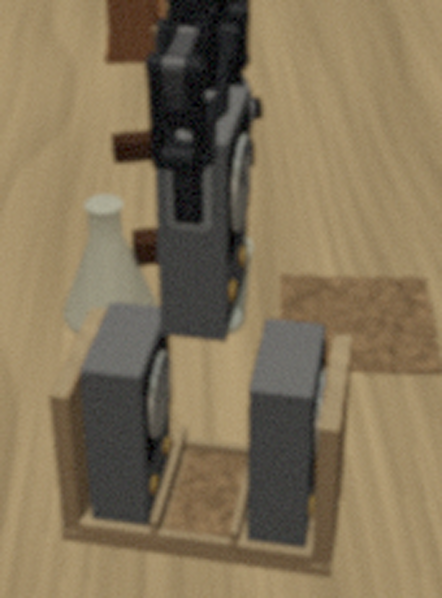

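```bash
python3 - <<'E'
from h import *
a=np.radians(-13.3);ex=np.array([np.cos(a),np.sin(a)]);ey=np.array([-ex[1],ex[0]]);O=np.array([512.5,-200])
s=sensors.read_state();M=R.from_rotvec(s['tool_rot']).as_matrix();print(M.round(4));t=s['tool_pos'];print('tcp loc',(t[:2]-O)@ex,(t[:2]-O)@ey,t[2])
c=snap('side','side7');Q=cloud(c).reshape(-1,3);L=np.c_[(Q[:,:2]-O)@ex,(Q[:,:2]-O)@ey,Q[:,2]]
for z0 in range(150,220,10):
    p=L[(abs(L[:,0])<30)&(abs(L[:,1]+33)<4)&(abs(L[:,2]-z0-5)<5)]
    f=L[(abs(L[:,0]-18)<5)&(abs(L[:,1])<28)&(abs(L[:,2]-z0-5)<5)]
    print(z0,len(p),np.percentile(p[:,0],[2,98]).round(1),'ymed',np.median(p[:,1]).round(1),'front',len(f),np.median(f[:,0]).round(1) if len(f) else '')
c=dict(np.load('pics/w6.npz'));Q=cloud(c).reshape(-1,3);L=np.c_[(Q[:,:2]-O)@ex,(Q[:,:2]-O)@ey,Q[:,2]]
p=L[(abs(L[:,2]-276.8)<2)&(abs(L[:,1])<25)];print('top edge',np.percentile(p[:,0],[2,50,98,99.5]))
p=L[(abs(L[:,2]-276.8)<2)&(abs(L[:,0]-8)<10)];print('top y',np.percentile(p[:,1],[1,5,50,95,99]))
p=L[(L[:,2]<270)&(L[:,2]>170)&(abs(L[:,1])<25)&(L[:,0]>5)&(L[:,0]<26)]
for z0 in range(160,276,10):
    q=p[abs(p[:,2]-z0-5)<5];print(z0,len(q),np.median(q[:,0]).round(1) if len(q) else '')
plan((513.6,-200.2,150),-103.3)
E
```

```text
[[ 9.737e-01 -2.278e-01  1.000e-04]
 [-2.278e-01 -9.737e-01  8.000e-04]
 [-1.000e-04 -8.000e-04 -1.000e+00]]
tcp loc 0.7566630018259931 1.3077411159645027 224.46956055983253
150 45 [-17.4  17.9] ymed -31.1 front 11 17.8
160 148 [-16.9  17. ] ymed -31.4 front 29 17.9
170 151 [-16.9  18.1] ymed -31.5 front 35 18.1
180 156 [-17.5  17. ] ymed -31.3 front 54 18.1
190 159 [-17.6  18.1] ymed -31.5 front 37 18.0
200 160 [-17.5  18.1] ymed -31.5 front 14 19.4
210 169 [-16.9  18.1] ymed -31.4 front 36 20.4
top edge [-6.67101172  6.69424821 18.04132181 18.31546677]
top y [-51.79330451 -32.83972766   1.1998901   35.76870607  54.11667343]
160 0 
170 221 17.8
180 447 17.8
190 366 17.7
200 172 19.1
210 365 20.6
220 575 20.8
230 749 20.8
240 952 20.8
250 1370 20.7
260 2313 19.2
270 0 
trans cm [0.04 0.11 7.45] turn [-0.04  0.01  0.11]
```

Request:
drive_tool(turn=[[0, 0, 0.1], [0, 0, 0.1], [0, 0, 0.1], [0, 0, 0.1], [0, 0, 0.1], [0, 0, 0.1]], translation=[[0, 0.13, 0.5], [0, 0.13, 1.5], [0, 0.13, 2.5], [0, 0.13, 3], [0, 0.13, 3], [0, 0.13, 3]], hand=[1, 1, 1, 1, 1, 1])

```text
t: 19.98
tool_pos: [513.4, -200.5, 194.8]
tool_rot: [-3.12, 0.363, -0.001]
wrist_force: [0.3, -0.0, -2.8]
grip_width: 65.5
```

```bash
cat >> h.py <<'E'
def loc():
    a=np.radians(-13.3);ex=np.array([np.cos(a),np.sin(a)]);ey=np.array([-ex[1],ex[0]]);O=np.array([512.5,-200])
    s=sensors.read_state();M=R.from_rotvec(s['tool_rot']).as_matrix();t=s['tool_pos']
    print('tcp loc',(t[:2]-O)@ex,(t[:2]-O)@ey,t[2],'yaw',np.degrees(np.arctan2(M[1,0],M[0,0])),'z',M[:,2].round(4),s['wrist_force'].round(1),s['t'])
E
python3 -c "
from h import *
loc()"
```

```text
tcp loc 0.9350806993793177 -0.2553180918281408 194.76367522667945 yaw -13.287063507320276 z [ 6.e-04  5.e-04 -1.e+00] [ 0.3 -0.  -2.8] 19.975
```

Request:
drive_tool(turn=[[0, 0, 0], [0, 0, 0], [0, 0, 0], [0, 0, 0], [0, 0, 0], [0, 0, 0], [0, 0, 0], [0, 0, 0]], translation=[[-0.02, -0.02, 1], [-0.02, -0.02, 2.5], [-0.02, -0.02, 4.5], [-0.02, -0.02, 6.5], [-0.02, -0.02, 8], [-0.02, -0.02, 8.8], [-0.02, -0.02, 9], [-0.02, -0.02, 9]], hand=[1, 1, 1, 1, 1, 1, 1, 1])

```text
t: 20.98
tool_pos: [513.6, -200.3, 105.1]
tool_rot: [-3.12, 0.364, -0.002]
wrist_force: [-0.7, 0.4, -2.5]
grip_width: 65.5
```

```bash
python3 - <<'E'
from h import *
loc();c=snap('side','side8');c=snap('top','top8')
im=cv2.imread('pics/side8.png')[230:380,230:400];cv2.imwrite('pics/s8z.png',cv2.resize(im,None,fx=4,fy=4,interpolation=cv2.INTER_CUBIC))
E
```

```text
tcp loc 1.1651414695784323 -0.04757089282629029 105.10861184558543 yaw -13.290834930249085 z [ 1.4e-03  2.0e-04 -1.0e+00] [-0.7  0.4 -2.5] 20.975
```

View pics/s8z.png

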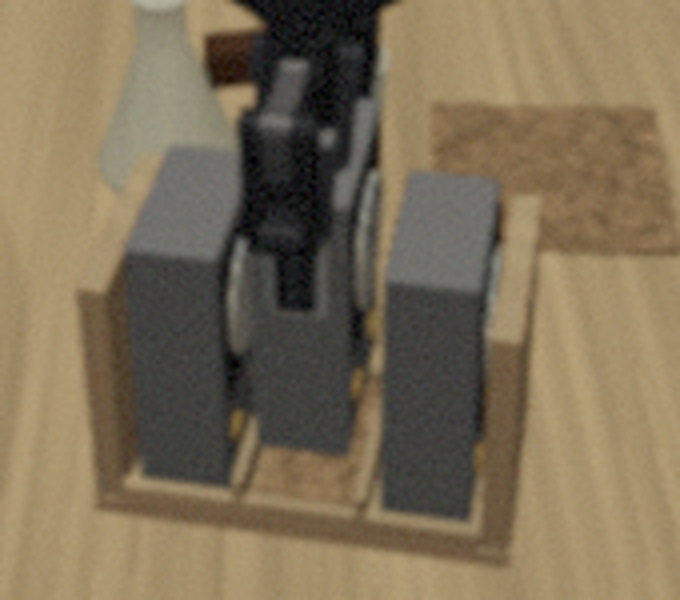

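The meter is held between the two stored ones with gaps on both sides. Its bottom is about 26 mm above the pad.

Request:
drive_tool(turn=[[0, 0, 0], [0, 0, 0], [0, 0, 0], [0, 0, 0]], translation=[[-0.05, 0, 0.7], [-0.05, 0, 1.5], [-0.05, 0, 2.2], [-0.05, 0, 2.3]], hand=[1, 1, 1, 1])

```text
t: 21.58
tool_pos: [512.7, -200.0, 81.5]
tool_rot: [-3.12, 0.363, -0.0]
wrist_force: [0.3, 0.3, -2.0]
grip_width: 65.4
```

Request:
drive_tool(turn=[[0, 0, 0], [0, 0, 0]], translation=[[-0.02, 0, 0.1], [-0.02, 0, 0.2]], hand=[1, 1])

```text
t: 21.82
tool_pos: [512.6, -200.0, 79.5]
tool_rot: [-3.12, 0.363, -0.001]
wrist_force: [0.2, -0.0, -2.9]
grip_width: 65.3
```

Request:
drive_tool(turn=[[0, 0, 0], [0, 0, 0]], translation=[[0, 0, 0.1], [0, 0, 0.15]], hand=[1, 1])

```text
t: 22.08
tool_pos: [512.7, -200.0, 78.1]
tool_rot: [-3.12, 0.363, -0.001]
wrist_force: [-0.6, 0.2, 1.4]
grip_width: 65.4
```

```bash
python3 -c "
from h import *
loc()"
```

```text
tcp loc 0.20272171042597253 0.03611906879768068 78.11675270344337 yaw -13.288538598956771 z [ 6.e-04  5.e-04 -1.e+00] [-0.6  0.2  1.4] 22.075
```

Request:
drive_tool(turn=[[0, 0, 0], [0, 0, 0]], translation=[[0, 0, 0.1], [0, 0, 0.1]], hand=[1, 1])

```text
t: 22.32
tool_pos: [512.8, -200.0, 78.1]
tool_rot: [-3.12, 0.364, -0.001]
wrist_force: [-2.4, 0.1, 4.6]
grip_width: 65.6
```

Request:
drive_tool(turn=[[0, 0, 0], [0, 0, 0], [0, 0, 0], [0, 0, 0], [0, 0, 0]], translation=[[0, 0, 0], [0, 0, 0], [0, 0, 0], [0, 0, 0], [0, 0, 0]], hand=[0.4, 0.2, 0.1, 0, 0])

```text
t: 22.95
tool_pos: [512.9, -200.1, 78.1]
tool_rot: [-3.12, 0.364, -0.001]
wrist_force: [0.1, -0.8, -0.8]
grip_width: 85.1
```

```bash
python3 - <<'E'
from h import *
loc();print(sensors.read_state()['grip_width']);c=snap('side','side9');c=snap('wrist','w9')
P=cloud(c)
im=cv2.imread('pics/side9.png')[230:380,230:400];cv2.imwrite('pics/s9z.png',cv2.resize(im,None,fx=4,fy=4,interpolation=cv2.INTER_CUBIC))
E
```

```text
tcp loc 0.3828420278801502 0.03092767067751691 78.10258244854302 yaw -13.290571946783915 z [ 9.e-04  2.e-04 -1.e+00] [ 0.1 -0.8 -0.8] 22.95
85.13827556087118
```

View pics/s9z.png

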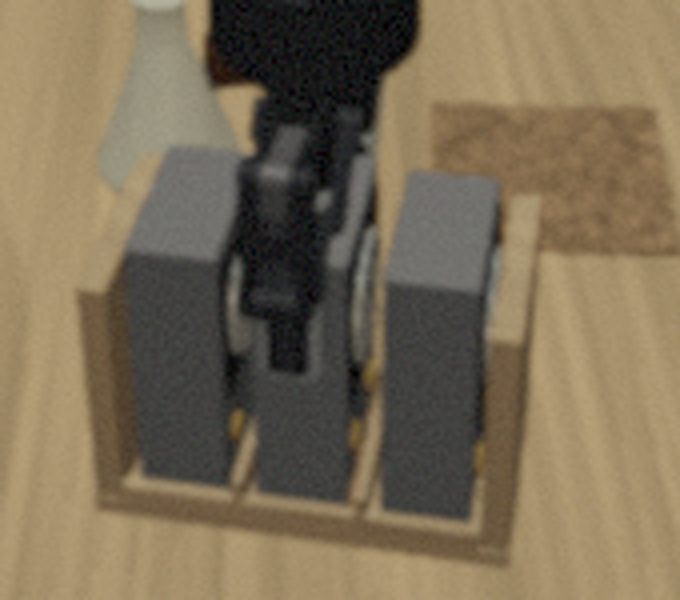

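View pics/w9.png

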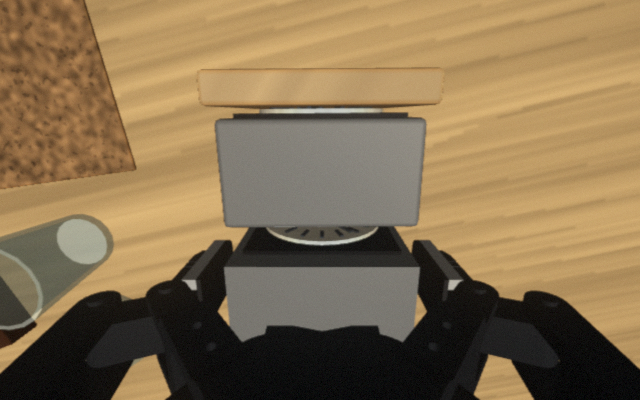

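The meter is seated in the bay, square with its neighbours, and the fingers are open with a gap on both sides. Retreating straight up.

Request:
drive_tool(turn=[[0, 0, 0], [0, 0, 0], [0, 0, 0], [0, 0, 0], [0, 0, 0], [0, 0, 0], [0, 0, 0], [0, 0, 0], [0, 0, 0]], translation=[[0, 0, -0.5], [0, 0, -2], [0, 0, -4], [0, 0, -7], [0, 0, -11], [0, 0, -15], [0, 0, -19], [0, 0, -20], [0, 0, -20]], hand=[0, 0, 0, 0, 0, 0, 0, 0, 0])

```text
t: 24.18
tool_pos: [512.7, -200.1, 278.8]
tool_rot: [3.12, -0.364, 0.003]
wrist_force: [1.0, 0.2, -0.1]
grip_width: 85.3
```

```bash
python3 - <<'E'
from h import *
loc();c=snap('side','side10');w=snap('wrist','w10');t=snap('top','top10')
a=np.radians(-13.3);ex=np.array([np.cos(a),np.sin(a)]);ey=np.array([-ex[1],ex[0]]);O=np.array([512.5,-200])
for n in ['side10','w10']:
    Q=cloud(dict(np.load('pics/'+n+'.npz')));S=np.dstack([(Q[...,:2]-O)@ex,(Q[...,:2]-O)@ey,Q[...,2]])
    for nm,x in [('st1',-48),('mid',0),('st2',48)]:
        try: box(n+nm,(x-23,x+23),(-45,45),(124,136),S)
        except Exception as e: print(n,nm,'none')
    Q=Q
im=cv2.imread('pics/side10.png')[130:380,230:450];cv2.imwrite('pics/s10z.png',cv2.resize(im,None,fx=2.4,fy=2.4,interpolation=cv2.INTER_CUBIC))
Q=cloud(dict(np.load('pics/side10.npz')));faces(Q,[490,-250,30],[540,-150,140],4)
d0=dict(np.load('pics/side0.npz'))['image'].astype(int);d1=c['image'].astype(int);m=abs(d1-d0).max(2)>40
ys,xs=np.where(m[200:300,240:330]);print('diff around flask/beaker',len(ys))
E
```

```text
tcp loc 0.1828985156455648 -0.028094346553600616 278.8403672869036 yaw -13.292246505357745 z [ 2.1e-03 -3.0e-04 -1.0e+00] [ 1.   0.2 -0.1] 24.175
side10st1 685 c -47.6 -0.4 z 127.4 wh 36.0 67.5 ang 179.64 tilt [-0.006  0.007]
side10mid 778 c -0.3 -0.5 z 130.3 wh 36.5 68.0 ang 179.92 tilt [-0.015  0.02 ]
side10st2 724 c 48.2 -0.4 z 127.4 wh 36.1 67.2 ang 0.25 tilt [0.001 0.008]
w10st1 1984 c -46.9 -0.1 z 127.5 wh 35.6 66.0 ang 0.07 tilt [-0.007 -0.001]
w10mid 2367 c 0.1 0.2 z 130.6 wh 35.9 66.0 ang 179.87 tilt [-0.017 -0.002]
w10st2 2566 c 48.3 0.4 z 127.6 wh 35.5 66.0 ang 179.95 tilt [ 0.001 -0.001]
n [0.222 0.975 0.   ] count 1241 c [ 510.4 -233.    82.4] min [ 490.  -241.    30.2] max [ 540.  -227.1  131.7]
n [ 0.013 -0.005  1.   ] count 658 c [ 512.8 -200.6  130.4] min [ 490.4 -236.8  127.4] max [ 539.8 -164.1  132.8]
n [-0.971  0.238  0.004] count 363 c [ 529.7 -210.9   88.4] min [ 523.1 -233.3   30. ] max [ 538.4 -173.4  131.7]
n [-0.111 -0.994 -0.002] count 42 c [ 510.8 -229.7   90.9] min [ 490.1 -233.    34.4] max [ 537.6 -226.4  131.6]
diff around flask/beaker 624
```

View pics/s10z.png

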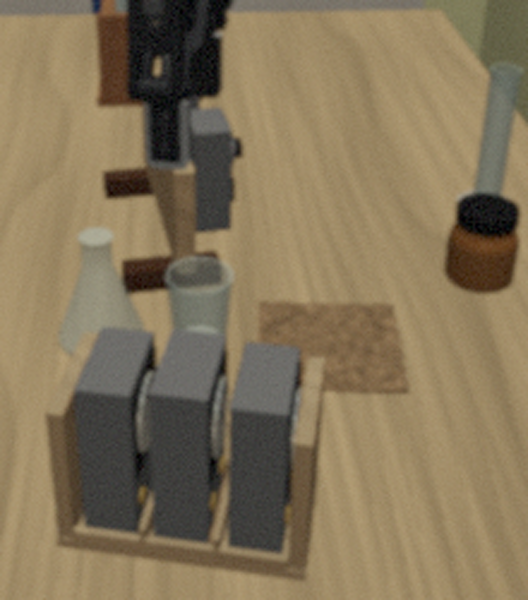

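View pics/w10.png

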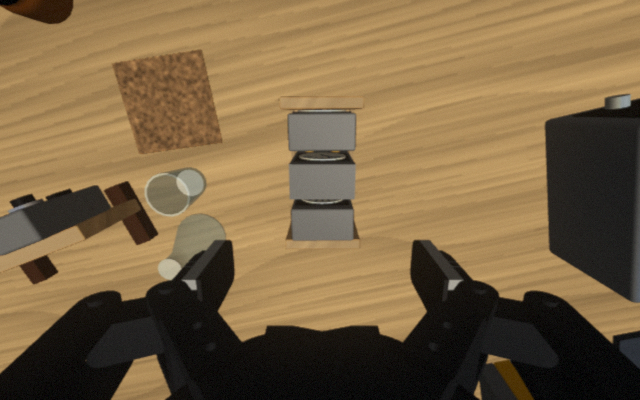

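Top-face fits show the meter centred and square. They also hint at a 0.015 rad tilt, so I'll check that on the interior points only.

```bash
python3 - <<'E'
from h import *
a=np.radians(-13.3);ex=np.array([np.cos(a),np.sin(a)]);ey=np.array([-ex[1],ex[0]]);O=np.array([512.5,-200])
for n in ['side10','w10','top10']:
    Q=cloud(dict(np.load('pics/'+n+'.npz'))).reshape(-1,3);L=np.c_[(Q[:,:2]-O)@ex,(Q[:,:2]-O)@ey,Q[:,2]]
    for x in (-47.5,0,48):
        p=L[(abs(L[:,0]-x)<14)&(abs(L[:,1])<28)&(L[:,2]>123)&(L[:,2]<136)]
        if len(p)<50: print(n,x,'few');continue
        k=np.linalg.lstsq(np.c_[p[:,0]-x,p[:,1],np.ones(len(p))],p[:,2],rcond=None)[0];print(n,x,len(p),k.round(4),'sd',(p[:,2]-np.c_[p[:,0]-x,p[:,1],np.ones(len(p))]@k).std().round(2))
    f=L[(abs(L[:,0]-18)<4)&(abs(L[:,1])>20)&(abs(L[:,1])<32)&(L[:,2]>30)&(L[:,2]<128)]
    s=L[(abs(L[:,0])<25)&(abs(L[:,1]+33)<5)]
    for z in range(30,130,20):
        q=s[abs(s[:,2]-z-10)<10]
        if len(q)>20:print(n,z,np.percentile(q[:,0],[3,97]).round(1))
E
```

```text
side10 -47.5 422 [ 9.000000e-04 -3.300000e-03  1.274904e+02] sd 0.65
side10 0 441 [-3.100000e-03  1.600000e-03  1.304761e+02] sd 0.63
side10 48 458 [3.900000e-03 7.000000e-04 1.274426e+02] sd 0.65
side10 30 [-17.3  17. ]
side10 50 [-16.9  17.2]
side10 70 [-17.8  17.9]
side10 90 [-17.   17.8]
side10 110 [-17.   17.8]
w10 -47.5 1320 [-6.000000e-04  3.000000e-04  1.275538e+02] sd 0.66
w10 0 1519 [-0.000000e+00 -1.800000e-03  1.306264e+02] sd 0.69
w10 48 1679 [-3.200000e-03 -3.000000e-04  1.276284e+02] sd 0.69
w10 110 [-13.7  19.3]
top10 -47.5 388 [ 1.200000e-02 -5.300000e-03  1.294238e+02] sd 1.46
top10 0 383 [-1.210000e-02  1.400000e-03  1.325343e+02] sd 1.44
top10 48 few
```

```bash
python3 - <<'E'
from h import *
print(workorder.finish_job()); 
E
```

```text
the job is handed in; nothing more can be done
None
```

The meter is off its studs and standing in the empty middle bay of the rack, and I handed the job in at about 24.4 s.

- **Off the studs:** I gripped the meter front to back, lifted it about 1 mm and slid it towards its own -y until it met a firm stop at about 17.5 mm. I came back just under 5 mm and drew it off forwards. No force reading went above about 6 N during the slide, and there was no pull while drawing it off. I had no direct reading of how far the studs moved.
- **On the mat:** I stood it on the cork mat and let go. It measured upright, and it stayed standing while I changed grip.
- **In the rack:** I took it again across its width and set it down in the bay with a light contact of about 5 N, then let go and backed straight up.

**Last checks:**
- **Position:** the meter is within about 0.5 mm of the bay centre and within 0.5° of the two stored meters.
- **Uprightness:** its top face is level to about 0.003 rad in the wrist and side cameras. The first fit, which included the dial rim, suggested a tilt of about 0.015 rad. The noisier top camera still showed about 0.012 rad, and a tilt of the same size the other way on one stored meter, so I put it down to measurement error.
- **Stored meters:** they measured where they were before, within about 1 mm.
- **Flask and beaker:** in the pictures they look unmoved. I judged this by eye, because the image comparison in that area was masked by the arm and the meter.

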